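# Bolt the valuables box and snap its lock cap on

## Robot

A 6-joint arm with a two-finger parallel gripper is mounted at the origin on the work surface. World frame = base frame: x ahead of the robot, y to its left, z up, the work surface at z = 0. Lengths are in m, angles in degrees, forces in N, time in s.
With the tool pointing down it reaches from about 0.375 to 0.9 m from the base axis. Payload 3.1 kg.
Tool frame: the origin (TCP) lies at the very end of the fingers, on their centre line; the grasp point (between the pads) lies 19 mm behind it (bot.hold_point_z is the z of the grasp point in the tool frame, in m); z points along the fingers, y is the line along which they close (so a half turn about z gives the same grasp; the last joint's range is limited). The gripper opens to 87 mm and grips with 3 to 60 N. Pads are 19 mm wide; open, the fingers measure 117 mm over their backs; the gripper's body (75 mm by 190 mm) begins 51 mm behind the grasp point.
Start: joints at [58.585, 30.224, 82.088, -0, 67.689, -10.227], TCP at [0.226, 0.583, 0.223] pointing down, gripper open.
Joint ranges: [-176.69, 176.69], [-43.24, 126.21], [12.49, 139.97], [-82, 262], [0, 151.66], [-163.58, 163.58]. Speed limits (degrees/s): [159.86, 159.86, 180, 180, 180, 180].

## Interface

Orientations are given as a 3x3 rotation matrix whose columns are the frame's x, y, z axes.
In Python, from rig import bot, capture, camera_model gives the robot as it stands.
- The arm moves only by the tool apply_moves, never from a script. Its argument "plan" is text: rows parted by semicolons, each of 6 numbers parted by spaces: the shift along the tool's x, y, z in units of 0.05 m (1.0 is 0.05 m), then the turn, a rotation vector about the tool's x, y, z in units of 360 degrees (1.0 is 360 degrees). In form: dx dy dz ax ay az; .... A call has 1 to 10 rows; each row shifts and turns the commanded pose from where the row before left it, along the tool's axes as they then stand; what a row does not reach is not made up. A row lasts 1/12 s, in which the tool goes at most 41.7 mm and 7.16 degrees, less where a joint would pass 70% of its speed; a pose out of reach is approached as far as the arm can. A call with a number of a shift or a turn outside -1 to 1 is refused whole. A call with a gripper value outside its range is refused whole. "gripper" is the gripper command: -1 is shut, 1 is fully open, values between are in proportion, set as the call begins (left out, the last holds). The fingers move at their own pace and stop on an object; the grip force is fixed at half the most. Time passes only in rows, so rows that do not move let the fingers close. It gives the time, the measured TCP pose, the force, the opening and the grip force at its end, in the units of the state.
- bot.read_state(): the state, without advancing time (a new reading comes with each control period).
- capture(name): name is "scene" or "top" or "wrist"; returns the picture (400x640x3 uint8, red, green, blue); there is no depth.
- camera_model(name): a dict with "vertical_fov" (degrees; the focal length in pixels is half the picture's height over the tangent of half this angle, whatever the lens; pixels are square), "cx", "cy" (the principal point, pixels), "position" and "rotation" of the camera in the world; the wrist camera has in their place "hand_eye" (4x4, takes a point from camera to tool coordinates, whose origin is the TCP and whose axes are the flange's). Camera axes: x right, y down, z forward; pixel columns grow to the right and rows downward; lengths in m; the calibration is good to about 2 mm. The wrist camera is an equidistant fisheye: a pixel r from the principal point sees the ray r / f radians off the axis. A picture is of the moment at which its call begins: read the wrist's pose just before it. camera_model takes no time and is no camera call.
- bot.hand_in(): hands the job in; it is judged then, once.
The state is a dict: "time_s": time; "joint_positions": joint angles; "qvel": joint speeds; "tau": joint torques, N m; "position": TCP position; "tcp_rot": TCP orientation; "force": force on the tool from outside, world axes, zero at the start; "moment": the same for the moment, N m; "opening": opening from 0.0 (shut) to 1.0 (fully open); "grasp_force": force on a finger pad.
Only numpy, scipy, OpenCV 4.12 (cv2) and the standard library are available. Lean on these libraries where they do the work, as an engineer would, in place of code of your own. Each camera call takes 0.05 s, during which the arm holds its last target. There are 200 camera calls.

## Task

Lock the grey-and-white valuables box on the desk: slide its bolt by the red knob fully home into the keeper, then take the blue snap cap by its grip, set it over the brass stud beside the bolt and press it down until it clicks and sits flat on the box. Do not let go: keep pressing the cap down firmly after the click, and finish while your fingers still hold it and press it down. Leave the tape roll, the glue pot and the stapler where they are.

Things in the scene. Friction and masses are not known exactly. Their poses are not given: they have to be found in the camera images.
- box: valuables box fixed to the desk, 140 (x) x 260 (y) x 50 mm high, white lid, grey end; origin at the centre of its underside. The bolt runs along the box's y through x = 0 and slides home to +y. Two steel guide brackets (y = -40 to -30 and 48 to 58 mm) and the keeper (y = 73 to 99 mm), 30 mm wide in x, stand 22 mm above its flat top
- bolt (a joint): slide of the bolt along the box's +y, m: 0 drawn back, 0.045 fully home in the keeper (hard stop). Starts drawn back; about 2.5 N of friction; stays where left. Its rod (10 mm thick, 150 mm long, axis 12 mm above the box top) runs past the stud when drawn back, in the cap's way; when fully home its tail is some 5 mm clear of the cap
- bolt_knob (a point): point on the axis of the bolt's red upright knob (a post of diameter 14 mm), 46 mm above the box top (96 mm above the desk); the post's top is 14 mm higher, and it stands free from 22 mm above the box top up. It moves with the bolt
- stud_foot (a point): foot of the brass stud: where its axis meets the box's top, 50 mm above the desk, at x = -19, y = -75 mm in the box's frame; axes as the box's, z up. The stud is 18 mm across, 20.5 mm high with a tapered tip, and has four sprung steel beads round it, 10 mm up, that snap in above the cap's inner lip
- cap_center (a point): blue snap cap (about 60 g) standing mouth down on the desk, 52 mm high; this point is on its axis, 26 mm above its lower rim; z up. Skirt with flat top: 40 mm across, from the rim to 28 mm up; the mouth is 22 mm across. Seated, its rim is on the box top and this point 26 mm above stud_foot
- tape_center (a point): centre of a yellow tape roll lying flat, 64 mm across, 18 mm high; leave alone
- glue_center (a point): centre of a glue pot with an orange cap, 52 mm across, 65 mm high; leave alone
- stapler_center (a point): centre of a black stapler, about 135 x 36 x 50 mm; leave alone
- cap_grip (a point): centre of the cap's round grip, 24 mm across, 24 mm tall (28 to 52 mm above the rim), on the axis 40 mm above the rim. Pushed onto the stud, the cap meets the beads with its rim 14 mm above the box top; the push needed peaks at about 11 N near 12 mm, drops away, and from about 8 mm to 2 mm the beads pull the cap down; then it bottoms on the rigid box top
There are look-alikes about, which are no part of the job. Of the things like the part that bears cap_center, leave any that is pink; of the rest the larger one is meant.

How it is judged:
By the outcome, as a careful person would: the job done as asked, in the order asked, and still so for the second after the job is handed in, while the arm keeps its last pose, push and grip.
It also fails if it takes over 54 s, if anything falls off the work surface, if the arm or the gripper's body presses on something with over 40 N, if the wrist force passes 120 N, or if a joint passes its speed limit or range.

## Working session

There is one attempt and no reset: what is moved stays moved. The work goes in short steps, Python scripts to look and compute and a tool call to move; the robot and the scene stay as the last step left them, time stands still between calls to the robot, and variables do not carry over. Pictures are saved under pics/ and viewed, at most 10 in all, crops included, and the job is handed in when it is done.

Besides the shell and the picture viewer there is one more tool, called after "Request:" by a JSON object that holds its "name" and its "arguments", one argument or row to a line. apply_moves: Moves the arm, as the interface text tells. Its arguments: {"type":"object","properties":{"plan":{"type":"string"},"gripper":{"type":"number"}},"required":["plan"]}

```bash
mkdir -p pics
python3 - <<'E'
from rig import bot,capture,camera_model
import cv2
for n in("scene","top"):
    cv2.imwrite(f"pics/{n}0.png",capture(n)[:,:,::-1]); print(n,camera_model(n))
print(camera_model("wrist")); s=bot.read_state(); print(s["time_s"],s["tcp_rot"],s["opening"],s["force"])
E
```

```text
scene {'vertical_fov': 54.2032388811169, 'cx': 317.8835485316841, 'cy': 201.7652107934589, 'position': array([ 1.06959613, -0.59262297,  0.67180462]), 'rotation': array([[ 0.74179943,  0.38961215, -0.54583513],
       [ 0.67057114, -0.42092639,  0.61086441],
       [ 0.00824379, -0.81916015, -0.57350561]])}
top {'vertical_fov': 42.94346848791915, 'cx': 320.9351349082651, 'cy': 196.5956021203705, 'position': array([0.34126357, 0.04811233, 1.55269428]), 'rotation': array([[ 0.00130691, -0.99145382,  0.13045158],
       [-0.9998709 , -0.00338476, -0.01570773],
       [ 0.01601503, -0.13041421, -0.99133024]])}
{'vertical_fov': 65.70646984690485, 'cx': 315.4723474949988, 'cy': 196.06634925484295, 'hand_eye': array([[ 2.57140220e-04, -9.70511443e-01, -2.41054917e-01,
         6.45992238e-02],
       [ 9.99999962e-01,  2.26547311e-04,  1.54626397e-04,
        -6.24557662e-05],
       [-9.54563443e-05, -2.41054948e-01,  9.70511465e-01,
        -1.62176854e-01],
       [ 0.00000000e+00,  0.00000000e+00,  0.00000000e+00,
         1.00000000e+00]])}
0.1 [[-9.32385367e-01  3.61464413e-01 -1.00277157e-03]
 [ 3.61465654e-01  9.32383919e-01 -1.67591491e-03]
 [ 3.29184490e-04 -1.92506602e-03 -9.99998093e-01]] 1.0036415085158994 [-0.45538471 -0.8799175  -0.30812018]
```

View pics/scene0.png

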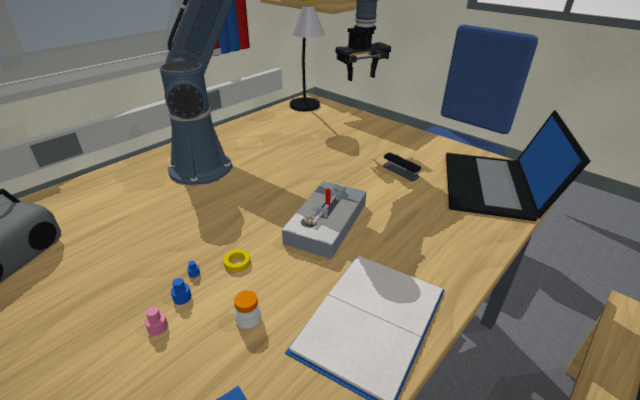

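View pics/top0.png

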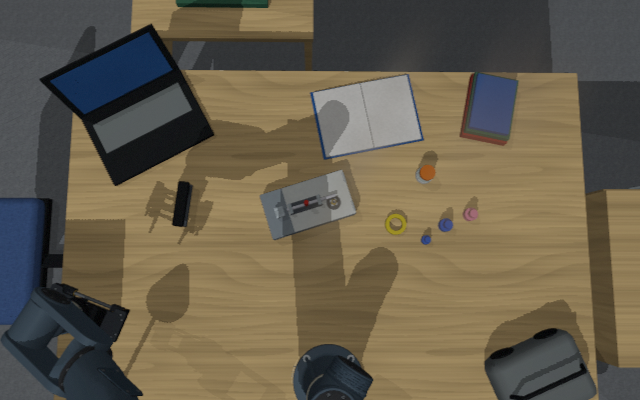

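Scene: the look-alikes are pink cap (156,322), larger blue (181,292) and small blue (194,269). In the top view they are at (471,214), (446,225) and (426,240). I choose the larger blue one, and will check it in a crop along with the box.

Run:
```python
import cv2,numpy as np
t=cv2.imread("pics/top0.png");s=cv2.imread("pics/scene0.png")
a=cv2.resize(t[160:250,250:370],(800,600),interpolation=cv2.INTER_CUBIC)[:, :]
cv2.imwrite("pics/c1.png",a)
b=cv2.resize(t[190:260,400:500],(400,280),interpolation=cv2.INTER_CUBIC)
c=cv2.resize(s[250:345,130:230],(400,380)[::1],interpolation=cv2.INTER_CUBIC)
o=np.zeros((380,800,3),np.uint8);o[:280,:400]=b;o[:,400:]=c
cv2.imwrite("pics/c2.png",o)
```

```text
(no output)
```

View pics/c1.png

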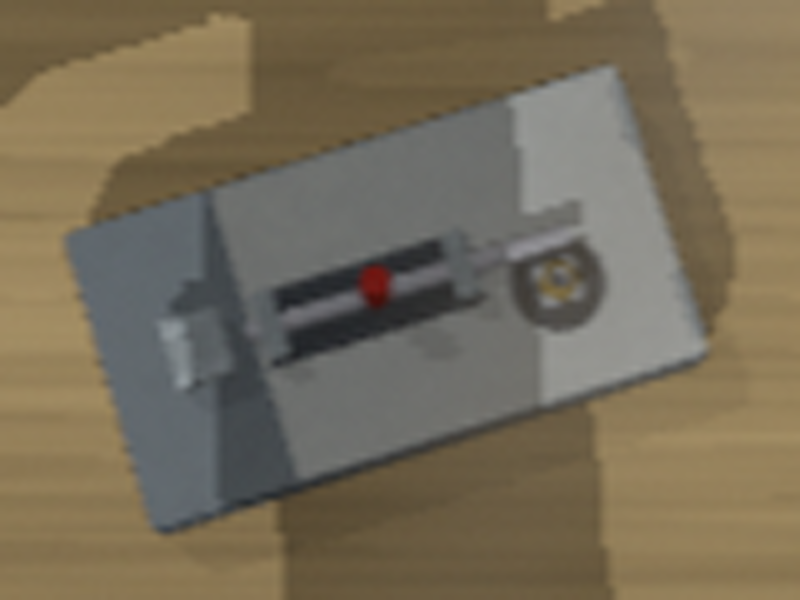

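View pics/c2.png

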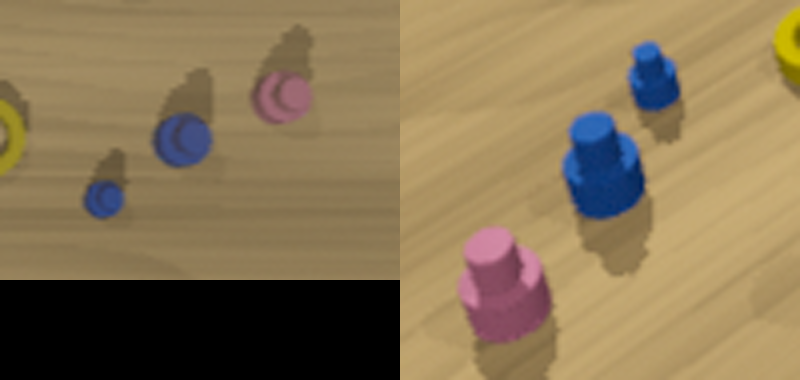

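Crop 1: box top corners are at (68,237), (612,68), (706,355) and (163,530), knob top (376,282), stud ring (559,284). Keeper is on the left, so box +y runs left. Crop 2: the middle object is the larger blue cap, with its grip top at (190,138) in the crop.

```bash
cat > h.py <<'E'
from rig import bot,capture,camera_model
import cv2,numpy as np
def ray(n,p,z,s=None):
    m=camera_model(n);f=200/np.tan(np.radians(m["vertical_fov"]/2))
    d=np.array([p[0]-m["cx"],p[1]-m["cy"]])/f
    if n=="wrist":
        r=np.hypot(*d);v=np.array([*(d/r*np.sin(r)),np.cos(r)]) if r>0 else np.array([0,0,1.])
        H=m["hand_eye"];R=np.array(s["tcp_rot"]);o=R@H[:3,3]+s["position"];v=R@H[:3,:3]@v
    else: v=m["rotation"]@[*d,1];o=m["position"]
    return o+v*(z-o[2])/v[2]
def proj(n,P,s):
    m=camera_model(n);f=200/np.tan(np.radians(m["vertical_fov"]/2));H=m["hand_eye"];R=np.array(s["tcp_rot"])
    c=H[:3,:3].T@(R.T@(np.array(P)-s["position"])-H[:3,3]);r=np.hypot(c[0],c[1]);t=np.arctan2(r,c[2])
    return np.array([m["cx"],m["cy"]])+f*t*c[:2]/r
def to_tool(P,s): return np.array(s["tcp_rot"]).T@(np.array(P)-s["position"])/0.05
E
python3 - <<'E'
from h import *
q=lambda x,y:(250+x/6.6667-.4,160+y/6.6667-.4)
C=np.array([ray("top",q(*p),.05)for p in[(68,237),(612,68),(706,355),(163,530)]])
c=C.mean(0);a=(C[0]-C[1]+C[3]-C[2])[:2];yaw=np.degrees(np.arctan2(-a[0],a[1]))
print(C,c,yaw,np.linalg.norm(a)/2)
th=np.radians(yaw);R=np.array([[np.cos(th),-np.sin(th)],[np.sin(th),np.cos(th)]])
print("stud pred",c[:2]+R@[-.019,-.075],"seen",ray("top",q(559,284),.05))
k=ray("top",q(376,280),.11);print("knob",k,"box",R.T@(k-c)[:2])
print("cap",ray("top",(447.2,224.2),.052),ray("top",(445.2,225),.014),ray("scene",(130+595/4-100,250+122/4),.052))
s=bot.read_state();print(s["position"])
E
```

```text
[[ 0.54272598  0.2063012   0.05      ]
 [ 0.62040378 -0.03707422  0.05      ]
 [ 0.49063464 -0.07849853  0.05      ]
 [ 0.41230701  0.16220476  0.05      ]] [0.51651785 0.0632333  0.05      ] 17.862723700610665 0.2542979988987366
stud pred [ 0.52143907 -0.01397927] seen [ 0.52230063 -0.01299351  0.05      ]
knob [0.51654486 0.06791131 0.11      ] box [0.00146063 0.00444422]
cap [ 0.45738905 -0.35056784  0.052     ] [ 0.45787647 -0.35447733  0.014     ] [ 0.45818478 -0.35244351  0.052     ]
[0.22553899 0.58219232 0.22164986]
```

Request:
{"name": "apply_moves", "arguments": {
  "plan": "0 0 0 0 0 -0.0181;0 0 0 0 0 -0.0181;0 0 0 0 0 -0.0181;0 0 0 0 0 -0.0181;0 0 0 0 0 -0.0181;0 0 0 0 0 -0.0181;-0.14 -0.68 0 0 0 0;-0.14 -0.68 0 0 0 0;-0.14 -0.68 0 0 0 0;-0.14 -0.68 0 0 0 0",
  "gripper": 1
}}

```text
time_s: 0.93
position: [0.2943, 0.4605, 0.222]
tcp_rot: [[-0.951, -0.309, -0.001], [-0.309, 0.951, -0.001], [0.001, -0.001, -1.0]]
force: [0.8, 0.3, 0.0]
opening: 0.998
grasp_force: 0.0
```

Request:
{"name": "apply_moves", "arguments": {
  "plan": "-0.14 -0.68 0 0 0 0;-0.14 -0.68 0 0 0 0;-0.14 -0.68 0 0 0 0;-0.14 -0.68 0 0 0 0;-0.14 -0.68 0 0 0 0;-0.14 -0.68 0 0 0 0;-0.14 -0.68 0 0 0 0;-0.14 -0.68 0 0 0 0;-0.14 -0.68 0 0 0 0;-0.14 -0.68 0 0 0 0"
}}

```text
time_s: 1.77
position: [0.4657, 0.1583, 0.2223]
tcp_rot: [[-0.952, -0.307, -0.001], [-0.307, 0.952, 0.0], [0.001, 0.0, -1.0]]
force: [0.6, -0.2, -0.2]
opening: 0.999
grasp_force: 0.0
```

Request:
{"name": "apply_moves", "arguments": {
  "plan": "-0.14 -0.68 0 0 0 0;-0.14 -0.68 0 0 0 0;-0.14 -0.68 0 0 0 0;0 0 0 0 0 0;0 0 0 0 0 0"
}}

```text
time_s: 2.18
position: [0.5175, 0.0677, 0.2221]
tcp_rot: [[-0.953, -0.304, -0.001], [-0.304, 0.953, 0.0], [0.0, 0.0, -1.0]]
force: [-0.4, 0.1, -0.4]
opening: 1.004
grasp_force: 0.0
```

Run:
```python
from h import *
s=bot.read_state();im=capture("wrist")[:,:,::-1]
cv2.imwrite("pics/w1.png",cv2.resize(im,(800,500),interpolation=cv2.INTER_CUBIC))
print(s["time_s"],s["position"],s["tcp_rot"],s["force"],s["joint_positions"])
print(proj("wrist",(.5165,.0679,.11),s)*1.25,proj("wrist",(.522,-.0135,.05),s)*1.25)
```

```text
2.1833 [0.51748073 0.0676836  0.22211822] [[-9.52704705e-01 -3.03897117e-01 -5.36645691e-04]
 [-3.03897263e-01  9.52704785e-01  2.13644012e-04]
 [ 4.46339119e-04  3.66624812e-04 -9.99999833e-01]] [-0.37199017  0.07206702 -0.4463058 ] [-4.83407816e+00  2.23500762e+01  9.68004868e+01  1.09960141e-02
  6.08811072e+01 -1.12531262e+02]
[395.71941032 239.56023684] [305.89608185 202.81395495]
```

View pics/w1.png

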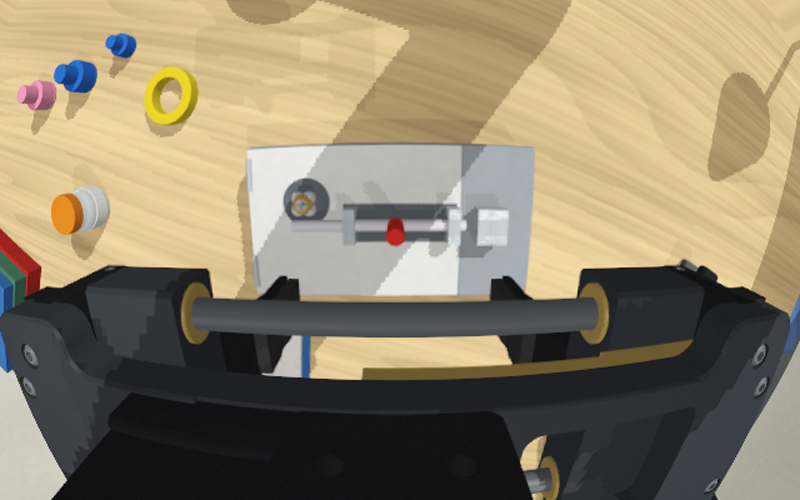

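The wrist view shows the knob top at (396,232) and the stud at (303,203), where my estimates predict them. Now I descend onto the knob and close.

Request:
{"name": "apply_moves", "arguments": {
  "plan": "0 0 0.41 0 0 0;0 0 0.41 0 0 0;0 0 0.41 0 0 0;0 0 0.41 0 0 0;0 0 0.41 0 0 0;0 0 0.41 0 0 0;0 0 0.41 0 0 0;0 0 0 0 0 0;0 0 0 0 0 0"
}}

```text
time_s: 2.98
position: [0.5151, 0.0707, 0.0784]
tcp_rot: [[-0.951, -0.309, -0.004], [-0.309, 0.951, 0.0], [0.003, 0.002, -1.0]]
force: [-0.2, -0.6, 1.4]
opening: 1.003
grasp_force: 0.0
```

Request:
{"name": "apply_moves", "arguments": {
  "plan": "0 0 0 0 0 0;0 0 0 0 0 0;0 0 0 0 0 0;0 0 0 0 0 0;0 0 0 0 0 0;0 0 0 0 0 0;0 0 0 0 0 0;0 0 0 0 0 0;0 0 0 0 0 0;0 0 0 0 0 0",
  "gripper": -1
}}

```text
time_s: 3.82
position: [0.5168, 0.0693, 0.079]
tcp_rot: [[-0.952, -0.307, -0.0], [-0.307, 0.952, -0.0], [0.0, 0.0, -1.0]]
force: [-0.0, 1.2, 0.1]
opening: 0.322
grasp_force: 0.0
```

Request:
{"name": "apply_moves", "arguments": {
  "plan": "0 0 0 0 0 0;0 0 0 0 0 0;0 0 0 0 0 0;0 0 0 0 0 0;0 0 0 0 0 0;0 0 0 0 0 0"
}}

```text
time_s: 4.32
position: [0.5169, 0.0691, 0.079]
tcp_rot: [[-0.952, -0.308, 0.0], [-0.308, 0.952, -0.0], [0.0, -0.0, -1.0]]
force: [0.9, -2.3, -0.9]
opening: 0.15
grasp_force: 30.0
```

Request:
{"name": "apply_moves", "arguments": {
  "plan": "0 0.1 0 0 0 0;0 0.1 0 0 0 0;0 0.1 0 0 0 0;0 0.1 0 0 0 0;0 0.1 0 0 0 0;0 0.1 0 0 0 0;0 0 0 0 0 0;0 0 0 0 0 0"
}}

```text
time_s: 4.98
position: [0.5078, 0.0975, 0.079]
tcp_rot: [[-0.951, -0.309, 0.001], [-0.309, 0.951, -0.002], [0.0, -0.002, -1.0]]
force: [-0.0, -6.9, -2.0]
opening: 0.152
grasp_force: 30.0
```

Moved 30 mm. Next are small steps to the stop.

Request:
{"name": "apply_moves", "arguments": {
  "plan": "0 0.08 0 0 0 0;0 0.08 0 0 0 0;0 0.06 0 0 0 0;0 0.04 0 0 0 0;0 0 0 0 0 0;0 0 0 0 0 0;0 0 0 0 0 0"
}}

```text
time_s: 5.57
position: [0.5078, 0.0982, 0.0791]
tcp_rot: [[-0.948, -0.318, 0.006], [-0.318, 0.948, -0.02], [0.001, -0.02, -1.0]]
force: [5.2, -51.5, -7.4]
opening: 0.149
grasp_force: 30.1
```

Request:
{"name": "apply_moves", "arguments": {
  "plan": "0 0.04 0 0 0 0;0 0.02 0 0 0 0;0 0 0 0 0 0;0 0 0 0 0 0"
}}

```text
time_s: 5.9
position: [0.5077, 0.0985, 0.079]
tcp_rot: [[-0.947, -0.32, 0.007], [-0.32, 0.947, -0.024], [0.001, -0.025, -1.0]]
force: [6.8, -61.2, -8.1]
opening: 0.152
grasp_force: 30.1
```

It stopped about 14 mm short, with 61 N on the wrist. I'll back off the load and look.

Request:
{"name": "apply_moves", "arguments": {
  "plan": "0 -0.1 0 0 0 0;0 -0.1 0 0 0 0;0 -0.08 0 0 0 0;0 0 0 0 0 0;0 0 0 0 0 0"
}}

```text
time_s: 6.32
position: [0.5078, 0.0976, 0.079]
tcp_rot: [[-0.951, -0.309, 0.001], [-0.309, 0.951, -0.004], [-0.0, -0.004, -1.0]]
force: [1.3, -12.7, -3.8]
opening: 0.149
grasp_force: 30.0
```

Run:
```python
from h import *
s=bot.read_state();im=capture("scene")[:,:,::-1];t=capture("top")[:,:,::-1];w=capture("wrist")[:,:,::-1]
r=lambda a,S:cv2.resize(a,S,interpolation=cv2.INTER_CUBIC)
o=np.vstack([np.hstack([r(im[150:270,260:400],(400,343)),r(w[120:280,180:460],(400,343))[:, :]]),r(t[160:200+40,240:400],(800,400))[:257]])
cv2.imwrite("pics/m1.png",o)
print(s["time_s"],s["position"],s["tcp_rot"],s["force"],s["opening"])
```

```text
6.3167 [0.50778606 0.09761724 0.07895179] [[-9.50922857e-01 -3.09425328e-01  1.29890022e-03]
 [-3.09428051e-01  9.50915133e-01 -3.83297779e-03]
 [-4.91234611e-05 -4.04678235e-03 -9.99991811e-01]] [  1.27116946 -12.73184644  -3.84043973] 0.1488419091144242
```

View pics/m1.png

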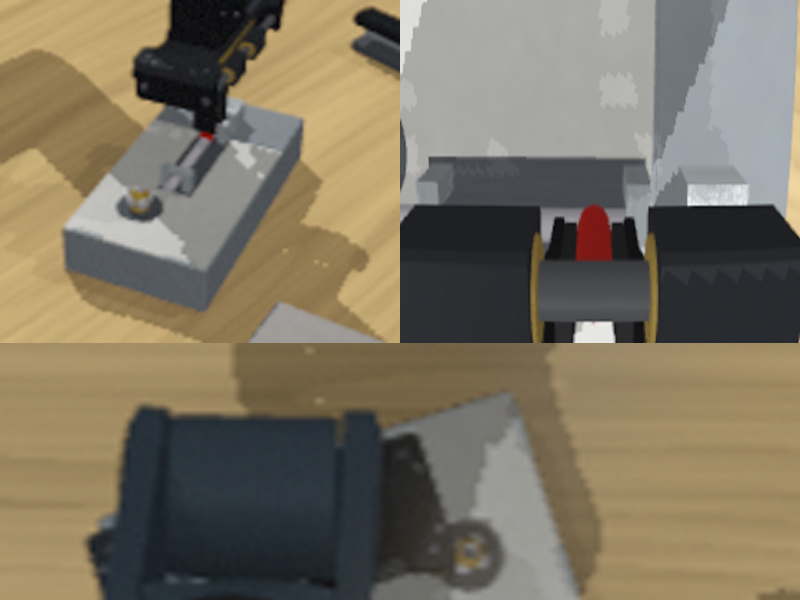

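The front fingertip sits right at the forward bracket, so it is probably catching there. I'll open slightly, raise 9 mm and push again.

Request:
{"name": "apply_moves", "arguments": {
  "plan": "0 -0.06 0 0 0 0;0 0 0 0 0 0;0 0 0 0 0 0;0 0 0 0 0 0;0 0 -0.09 0 0 0;0 0 -0.09 0 0 0;0 0 0 0 0 0;0 0 0 0 0 0",
  "gripper": -0.4
}}

```text
time_s: 7.13
position: [0.5082, 0.0972, 0.0886]
tcp_rot: [[-0.951, -0.308, 0.001], [-0.308, 0.951, 0.0], [-0.001, -0.0, -1.0]]
force: [0.3, 0.2, -0.1]
opening: 0.3
grasp_force: 0.0
```

Request:
{"name": "apply_moves", "arguments": {
  "plan": "0 0 0 0 0 0;0 0 0 0 0 0;0 0 0 0 0 0;0 0 0 0 0 0;0 0 0 0 0 0;0 0 0 0 0 0",
  "gripper": -1
}}

```text
time_s: 7.63
position: [0.5078, 0.097, 0.088]
tcp_rot: [[-0.952, -0.307, -0.0], [-0.307, 0.952, 0.0], [0.0, 0.0, -1.0]]
force: [-0.8, 1.1, 0.0]
opening: 0.154
grasp_force: 30.0
```

Request:
{"name": "apply_moves", "arguments": {
  "plan": "0 0.06 0 0 0 0;0 0.06 0 0 0 0;0 0.06 0 0 0 0;0 0 0 0 0 0;0 0 0 0 0 0"
}}

```text
time_s: 8.05
position: [0.5076, 0.0979, 0.088]
tcp_rot: [[-0.949, -0.314, 0.003], [-0.314, 0.949, -0.013], [0.001, -0.013, -1.0]]
force: [1.6, -29.3, -3.2]
opening: 0.147
grasp_force: 30.1
```

It stopped at the same place, so I'll measure the rod's tail from the scene and top cameras.

Run:
```python
from h import *
s=bot.read_state();im=capture("scene")[:,:,::-1].copy()
m=camera_model("scene");f=200/np.tan(np.radians(m["vertical_fov"]/2))
th=np.radians(17.9);R=np.array([[np.cos(th),-np.sin(th)],[np.sin(th),np.cos(th)]])
def pj(b,z):
    P=np.r_[np.array([.5168,.0635])+R@b,z];c=m["rotation"].T@(P-m["position"]);return f*c[:2]/c[2]+[m["cx"],m["cy"]]
x0,y0,k=285,165,8
o=cv2.resize(im[y0:y0+72,x0:x0+96],None,fx=k,fy=k,interpolation=cv2.INTER_CUBIC)
for y in(-.095,-.064,-.05,.0363,.0495):
    p=pj([0,y],.062 if y<0 else .11);q=(k*(p-[x0,y0]+.5)).astype(int);print(y,q);cv2.circle(o,tuple(map(int,q)),3,(0,255,0),-1)
cv2.imwrite("pics/m2.png",o)
```

```text
-0.095 [222 481]
-0.064 [262 426]
-0.05 [280 402]
0.0363 [386 148]
0.0495 [401 129]
```

View pics/m2.png

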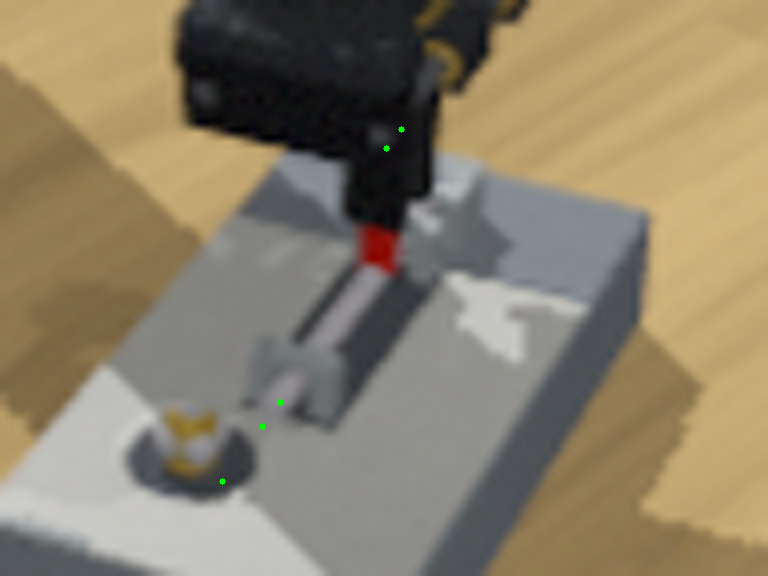

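Run:
```python
from h import *
th=np.radians(17.9);R=np.array([[np.cos(th),-np.sin(th)],[np.sin(th),np.cos(th)]])
b=lambda P:(R.T@(P[:2]-[.5168,.0635])*1000).round(1)
q=lambda x,y:(250+x/6.6667-.4,160+y/6.6667-.4)
sc=lambda x,y:(285+x/8-.5,165+y/8-.5)
print("tail before",b(ray("top",q(580,236),.062)),"rod/bracket rear edge",b(ray("top",q(462,262),.072)),"front brk",b(ray("top",q(270,325),.072)),"keeper front",b(ray("top",q(228,345),.072)),"knob",b(ray("top",q(376,282),.11)))
print("tail now",b(ray("scene",sc(275,410),.062)),"knob bottom now",b(ray("scene",sc(378,268),.067)), "rear brk top mid",b(ray("scene",sc(300,360),.072)))
s=bot.read_state();print("hold",b(np.array(s["position"])-.019*np.array(s["tcp_rot"])[:,2]))
```

```text
tail before [ -1.9 -89.1] rod/bracket rear edge [  1.8 -35.1] front brk [ 0.9 53.7] keeper front [-2.  73.8] knob [0.3 4.5]
tail now [ -0.1 -54.3] knob bottom now [ 1.7 28. ] rear brk top mid [  1.6 -38.4]
hold [ 1.9 35.8]
```

Geometry agrees with home. The tail is now at y = -54 mm, which is 5 mm clear of the cap as described, and it hit a rigid stop at both finger heights. I'll release, rise and verify from above.

Request:
{"name": "apply_moves", "arguments": {
  "plan": "0 0 0 0 0 0;0 0 0 0 0 0;0 0 0 0 0 0;0 0 0 0 0 0;0 0 0 0 0 0;0 0 0 0 0 0;0 0 0 0 0 0",
  "gripper": 0.3
}}

```text
time_s: 8.68
position: [0.505, 0.106, 0.088]
tcp_rot: [[-0.951, -0.308, -0.0], [-0.308, 0.951, 0.0], [0.0, 0.0, -1.0]]
force: [-0.7, 0.0, -0.4]
opening: 0.589
grasp_force: 0.0
```

Request:
{"name": "apply_moves", "arguments": {
  "plan": "0 0 -0.5 0 0 0;0 0 -0.5 0 0 0;0 0 -0.5 0 0 0;0 0 -0.5 0 0 0;0 0 -0.5 0 0 0;0 0 0 0 0 0;0 0 0 0 0 0"
}}

```text
time_s: 9.27
position: [0.5059, 0.106, 0.2145]
tcp_rot: [[-0.951, -0.308, 0.004], [-0.308, 0.951, 0.0], [-0.004, -0.001, -1.0]]
force: [-0.1, -0.2, 0.1]
opening: 0.648
grasp_force: 0.0
```

Run:
```python
from h import *
s=bot.read_state();im=capture("wrist")[:,:,::-1].copy()
th=np.radians(17.9);R=np.array([[np.cos(th),-np.sin(th)],[np.sin(th),np.cos(th)]])
B=lambda x,y,z:np.r_[np.array([.5168,.0635])+R@[x,y],z]
k=4;x0,y0=190,100
o=cv2.resize(im[y0:y0+120,x0:x0+200],None,fx=k,fy=k,interpolation=cv2.INTER_CUBIC)
for b in[(0,-.0543,.067),(0,-.068,.067),(0,.036,.11),(-.019,-.075,.05),(-.019,-.075,.0705),(0,.099,.072)]:
    p=k*(proj("wrist",B(*b),s)-[x0,y0]+.5);print(b,p.round());cv2.circle(o,tuple(map(int,p)),2,(0,255,0),-1)
cv2.imwrite("pics/w2.png",o);print(s["position"],s["joint_positions"])
```

```text
(0, -0.0543, 0.067) [133. 329.]
(0, -0.068, 0.067) [ 85. 330.]
(0, 0.036, 0.11) [472. 367.]
(-0.019, -0.075, 0.05) [ 77. 250.]
(-0.019, -0.075, 0.0705) [ 51. 261.]
(0, 0.099, 0.072) [725. 333.]
[0.50589613 0.10595343 0.21445786] [-5.75799069e-01  2.24621185e+01  9.81522432e+01  6.99892048e-03
  5.91697912e+01 -1.08532571e+02]
```

View pics/w2.png

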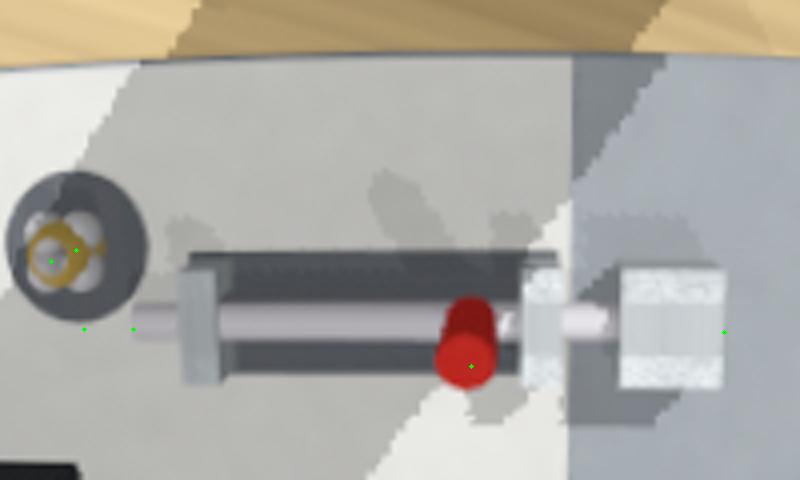

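Rod tail at (133,322) lies on the predicted -54 mm mark. The rod runs through the front bracket into the keeper, and keeper, knob and stud all match the model within a millimetre or two. So the bolt is home. Now to the cap, with the tool turned so the fingers close across the line of look-alikes.

Request:
{"name": "apply_moves", "arguments": {
  "plan": "0 0 0 0 0 0.0183;0 0 0 0 0 0.0183;0 0 0 0 0 0.0183;0 0 0 0 0 0.0183;0 0 0 0 0 0.0183;0 0 0 0 0 0.0183;0 0 0 0 0 0.0183;0 0 0 0 0 0.0183;0 0 0 0 0 0.0183;0 0 0 0 0 0.0183",
  "gripper": 0.5
}}

```text
time_s: 10.15
position: [0.5037, 0.1057, 0.2111]
tcp_rot: [[-0.665, 0.746, -0.004], [0.747, 0.665, 0.0], [0.003, -0.003, -1.0]]
force: [0.4, 0.4, -0.3]
opening: 0.751
grasp_force: 0.0
```

Request:
{"name": "apply_moves", "arguments": {
  "plan": "0 0 0 0 0 0.0183;0 0 0 0 0 0.0183;-0.54 -0.375 0.08 0 0 0;-0.54 -0.375 0.08 0 0 0;-0.54 -0.375 0.08 0 0 0;-0.54 -0.375 0.08 0 0 0;-0.54 -0.375 0.08 0 0 0;-0.54 -0.375 0.08 0 0 0;-0.54 -0.375 0.08 0 0 0;-0.54 -0.375 0.08 0 0 0"
}}

```text
time_s: 10.98
position: [0.4765, -0.1568, 0.1791]
tcp_rot: [[-0.483, 0.876, -0.003], [0.876, 0.483, 0.002], [0.003, -0.002, -1.0]]
force: [-0.4, 0.5, -0.9]
opening: 0.752
grasp_force: 0.0
```

Request:
{"name": "apply_moves", "arguments": {
  "plan": "-0.54 -0.375 0.08 0 0 0;-0.54 -0.375 0.08 0 0 0;-0.54 -0.375 0.08 0 0 0;-0.54 -0.375 0.08 0 0 0;-0.54 -0.375 0.08 0 0 0;-0.54 -0.375 0.08 0 0 0;0 0 0 0 0 0;0 0 0 0 0 0;0 0 0 0 0 0"
}}

```text
time_s: 11.73
position: [0.4566, -0.3508, 0.1553]
tcp_rot: [[-0.482, 0.876, -0.003], [0.876, 0.482, 0.004], [0.005, -0.001, -1.0]]
force: [-1.5, -0.4, -0.9]
opening: 0.751
grasp_force: 0.0
```

Run:
```python
from h import *
s=bot.read_state();im=capture("wrist")[:,:,::-1].copy()
p=proj("wrist",(.4578,-.352,.052),s);print(p)
print(s["time_s"],s["position"],np.round(s["tcp_rot"],3),s["joint_positions"],s["opening"])
cv2.imwrite("pics/w3.png",cv2.resize(im[60:360,120:520],(800,600),interpolation=cv2.INTER_CUBIC))
```

```text
[315.48570314 197.10333661]
11.7333 [ 0.45658048 -0.35078066  0.15534746] [[-0.482  0.876 -0.003]
 [ 0.876  0.482  0.004]
 [ 0.005 -0.001 -1.   ]] [-4.86624505e+01  3.14682928e+01  9.28151543e+01  2.86282027e-02
  5.59756449e+01 -7.75008128e+01] 0.7507704415508204
```

View pics/w3.png

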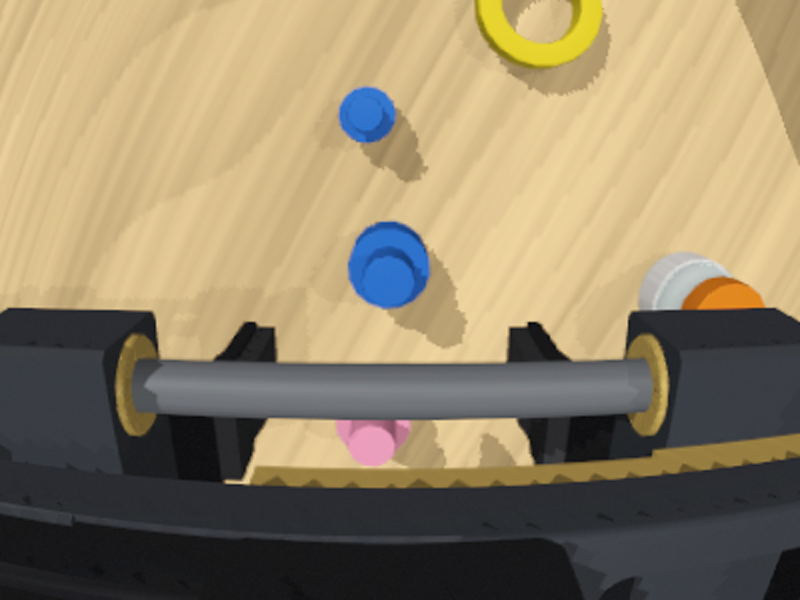

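The cap's grip top is at crop (388,281), which is (314,200.5) in full. Pink lies at (373,440) and small blue at (367,115), both outside the finger sweep.

Run:
```python
from h import *
s=bot.read_state()
for p,z in(((313.7,200.2),.052),((314.3,192),.028)):
    P=ray("wrist",p,z,s);print(P,to_tool(P,s))
```

```text
[ 0.45819581 -0.35497603  0.052     ] [-0.10126454 -0.02088793  2.07519447]
[ 0.45763849 -0.35306896  0.028     ] [-0.06430263 -0.01197966  2.55533348]
```

Request:
{"name": "apply_moves", "arguments": {
  "plan": "-0.085 -0.015 0.2 0 0 0;0 0 0.4 0 0 0;0 0 0.4 0 0 0;0 0 0.4 0 0 0;0 0 0.4 0 0 0;0 0 0.4 0 0 0;0 0 0.28 0 0 0;0 0 0 0 0 0;0 0 0 0 0 0"
}}

```text
time_s: 12.53
position: [0.4588, -0.3549, 0.0321]
tcp_rot: [[-0.484, 0.875, -0.002], [0.875, 0.484, 0.002], [0.003, -0.001, -1.0]]
force: [-0.1, 0.6, -0.2]
opening: 0.746
grasp_force: 0.0
```

Request:
{"name": "apply_moves", "arguments": {
  "plan": "0 0 0 0 0 0;0 0 0 0 0 0;0 0 0 0 0 0;0 0 0 0 0 0;0 0 0 0 0 0;0 0 0 0 0 0;0 0 0 0 0 0;0 0 0 0 0 0;0 0 0 0 0 0;0 0 0 0 0 0",
  "gripper": -1
}}

```text
time_s: 13.37
position: [0.459, -0.3565, 0.0332]
tcp_rot: [[-0.483, 0.876, 0.0], [0.876, 0.483, -0.0], [-0.0, -0.0, -1.0]]
force: [-0.2, 0.2, 2.0]
opening: 0.268
grasp_force: 30.0
```

Grip holds at 23.3 mm. I'll regrip about 4 mm lower so the fingertips sit close above the skirt for pressing.

Request:
{"name": "apply_moves", "arguments": {
  "plan": "0 0 0 0 0 0;0 0 0 0 0 0;0.03 0 0.04 0 0 0;0 0 0.03 0 0 0;0 0 0 0 0 0;0 0 0 0 0 0",
  "gripper": -0.2
}}

```text
time_s: 13.87
position: [0.4581, -0.3548, 0.0293]
tcp_rot: [[-0.483, 0.876, -0.0], [0.876, 0.483, 0.0], [0.001, -0.0, -1.0]]
force: [0.7, -0.5, 0.3]
opening: 0.401
grasp_force: 0.0
```

Request:
{"name": "apply_moves", "arguments": {
  "plan": "0 0 0 0 0 0;0 0 0 0 0 0;0 0 0 0 0 0;0 0 0 0 0 0;0 0 0 0 0 0;0 0 0 0 0 0",
  "gripper": -1
}}

```text
time_s: 14.37
position: [0.4583, -0.355, 0.0296]
tcp_rot: [[-0.483, 0.876, 0.0], [0.876, 0.483, -0.0], [-0.0, -0.0, -1.0]]
force: [0.3, 0.1, -0.2]
opening: 0.266
grasp_force: 30.0
```

Request:
{"name": "apply_moves", "arguments": {
  "plan": "0 0 -0.3 0 0 0;0 0 -0.4 0 0 0;0 0 -0.5 0 0 0;0 0 -0.5 0 0 0;0 0 -0.5 0 0 0;0 0 -0.4 0 0 0;0 0 0 0 0 0;0 0 0 0 0 0"
}}

```text
time_s: 15.03
position: [0.4587, -0.3555, 0.1605]
tcp_rot: [[-0.483, 0.876, 0.002], [0.876, 0.483, -0.002], [-0.003, 0.001, -1.0]]
force: [-0.1, 0.1, -0.3]
opening: 0.268
grasp_force: 30.0
```

Run:
```python
from h import *
s=bot.read_state();p=np.array(s["position"]);print(s["time_s"],p,np.round(s["tcp_rot"],4),s["opening"],s["force"])
im=capture("wrist")[:,:,::-1];cv2.imwrite("pics/w4.png",cv2.resize(im[150:300,215:415],(800,600),interpolation=cv2.INTER_CUBIC))
print("to stud",to_tool((.5215,-.0139,p[2]),s))
for a in(0,):
  print((proj("wrist",p+[0,0,.022],s)-[215,150])*4)
```

```text
15.0333 [ 0.45869926 -0.3554562   0.16053097] [[-4.826e-01  8.758e-01  1.700e-03]
 [ 8.758e-01  4.826e-01 -2.000e-03]
 [-2.600e-03  6.000e-04 -1.000e+00]] 0.2675769607394433 [-0.10944898  0.14494133 -0.26907493]
to stud [ 5.37666297  4.39695221 -0.01159846]
[397.71340107 419.28713894]
```

View pics/w4.png

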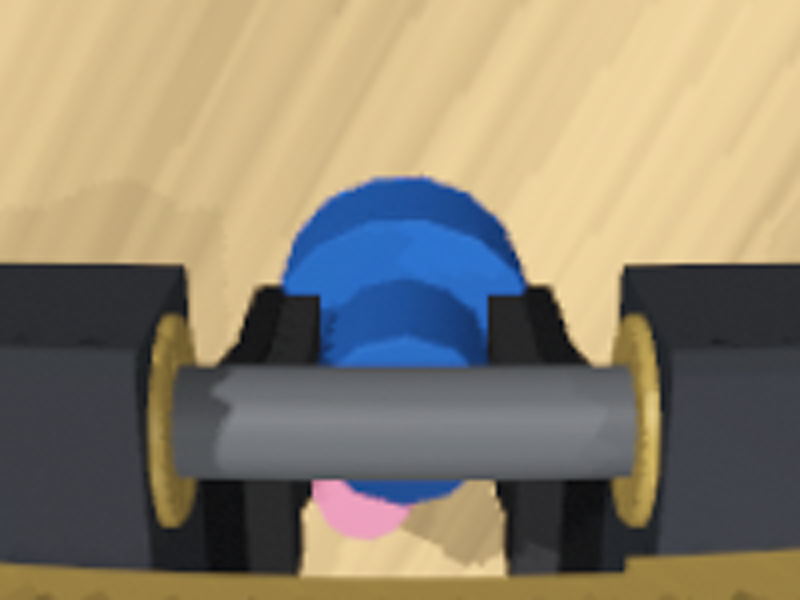

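The cap is held upright. Far skirt-top edge is at (405,220) and grip-top edge at (405,338). From these I work out the cap axis's offset from the TCP.

Run:
```python
from h import *
s=bot.read_state();p=np.array(s["position"])
for q,z,e in(((405,220),-.0016,20),((405,178),-.0296,20),((405,338),.0224,12),((405,282),-.0016,12),((405,503),-.0296,-20)):
    print(e,to_tool(ray("wrist",(215+q[0]/4-.4,150+q[1]/4-.4),p[2]+z,s),s)*50)
print("to stud",to_tool((.5210,-.0139,p[2]),s))
```

```text
20 [19.26234493  0.73169198  1.60953334]
20 [18.42507233  0.76494974 29.60911613]
12 [ 11.15303667   0.70886357 -22.39451143]
12 [10.30203366  0.73699166  1.60506451]
-20 [-39.84866049   0.80278892  29.58005258]
to stud [5.36090110e+00 4.39281418e+00 2.23769481e-03]
```

Request:
{"name": "apply_moves", "arguments": {
  "plan": "0.3 0.24 0 0 0 0;0.5 0.4 0 0 0 0;0.5 0.4 0 0 0 0;0.5 0.4 0 0 0 0;0.5 0.4 0 0 0 0;0.5 0.4 0 0 0 0;0.5 0.4 0 0 0 0;0.5 0.4 0 0 0 0;0.5 0.4 0 0 0 0;0.5 0.4 0 0 0 0"
}}

```text
time_s: 15.92
position: [0.5093, -0.0502, 0.1577]
tcp_rot: [[-0.482, 0.876, -0.004], [0.876, 0.482, 0.001], [0.003, -0.003, -1.0]]
force: [-0.0, -0.5, -0.6]
opening: 0.266
grasp_force: 30.0
```

Request:
{"name": "apply_moves", "arguments": {
  "plan": "0.4 0.36 0 0 0 0;0.175 0.187 0 0 0 0;0 0 0 0 0 0;0 0 0 0 0 0;0 0 0 0 0 0;0 0 0 0 0 0"
}}

```text
time_s: 16.42
position: [0.5202, -0.0147, 0.1588]
tcp_rot: [[-0.481, 0.876, -0.002], [0.876, 0.481, 0.0], [0.001, -0.001, -1.0]]
force: [0.4, 0.2, -0.6]
opening: 0.266
grasp_force: 30.0
```

Run:
```python
from h import *
s=bot.read_state();p=np.array(s["position"])
print(s["time_s"],p,s["opening"],np.round(s["tcp_rot"],3),s["force"]);print(to_tool((.5210,-.0139,p[2]),s))
```

```text
16.4167 [ 0.52016261 -0.01465714  0.15884698] 0.26603436404464526 [[-0.481  0.876 -0.002]
 [ 0.876  0.481  0.   ]
 [ 0.001 -0.001 -1.   ]] [ 0.43854425  0.22795353 -0.64738559]
[ 5.20853755e-03  2.19696033e-02 -2.45162423e-05]
```

Request:
{"name": "apply_moves", "arguments": {
  "plan": "0.025 0.015 0.1 0 0 0;0 0 0.25 0 0 0;0 0 0.25 0 0 0;0 0 0.25 0 0 0;0 0 0.2 0 0 0;0 0 0.08 0 0 0;0 0 0 0 0 0;0 0 0 0 0 0"
}}

```text
time_s: 17.08
position: [0.5208, -0.0126, 0.103]
tcp_rot: [[-0.482, 0.876, -0.0], [0.876, 0.482, 0.0], [0.0, -0.0, -1.0]]
force: [-0.3, -0.7, 0.0]
opening: 0.268
grasp_force: 30.0
```

Request:
{"name": "apply_moves", "arguments": {
  "plan": "0 0 0.03 0 0 0;0 0 0.03 0 0 0;0 0 0.03 0 0 0;0 0 0.03 0 0 0;0 0 0 0 0 0;0 0 0 0 0 0;0 0 0 0 0 0"
}}

```text
time_s: 17.67
position: [0.5208, -0.0123, 0.0971]
tcp_rot: [[-0.483, 0.876, 0.0], [0.876, 0.483, -0.0], [-0.0, 0.0, -1.0]]
force: [0.9, 0.6, -0.4]
opening: 0.269
grasp_force: 30.0
```

Request:
{"name": "apply_moves", "arguments": {
  "plan": "0 0 0.04 0 0 0;0 0 0.04 0 0 0;0 0 0.04 0 0 0;0 0 0 0 0 0;0 0 0 0 0 0;0 0 0 0 0 0"
}}

```text
time_s: 18.17
position: [0.5211, -0.0132, 0.0918]
tcp_rot: [[-0.483, 0.875, 0.001], [0.875, 0.483, -0.002], [-0.002, -0.0, -1.0]]
force: [-2.1, -2.2, 7.2]
opening: 0.265
grasp_force: 30.0
```

Request:
{"name": "apply_moves", "arguments": {
  "plan": "0 0 0.04 0 0 0;0 0 0.04 0 0 0;0 0 0.04 0 0 0;0 0 0 0 0 0;0 0 0 0 0 0;0 0 0 0 0 0"
}}

```text
time_s: 18.67
position: [0.5205, -0.0128, 0.084]
tcp_rot: [[-0.483, 0.876, -0.001], [0.876, 0.483, -0.001], [-0.0, -0.001, -1.0]]
force: [1.5, -4.8, -10.0]
opening: 0.264
grasp_force: 30.0
```

The beads have snapped over: the force went from +7 to -10 N, a downward pull. Now to the bottom, then press.

Request:
{"name": "apply_moves", "arguments": {
  "plan": "0 0 0.04 0 0 0;0 0 0.04 0 0 0;0 0 0.04 0 0 0;0 0 0 0 0 0;0 0 0 0 0 0;0 0 0 0 0 0"
}}

```text
time_s: 19.17
position: [0.5209, -0.012, 0.0795]
tcp_rot: [[-0.482, 0.876, 0.0], [0.876, 0.482, 0.0], [0.0, 0.001, -1.0]]
force: [-1.5, -0.6, 3.7]
opening: 0.266
grasp_force: 30.0
```

Request:
{"name": "apply_moves", "arguments": {
  "plan": "0 0 0.02 0 0 0;0 0 0.02 0 0 0;0 0 0 0 0 0;0 0 0 0 0 0;0 0 0 0 0 0"
}}

```text
time_s: 19.58
position: [0.5208, -0.012, 0.0794]
tcp_rot: [[-0.483, 0.876, 0.001], [0.876, 0.483, 0.0], [-0.001, 0.001, -1.0]]
force: [-3.8, -1.0, 18.0]
opening: 0.264
grasp_force: 30.0
```

Request:
{"name": "apply_moves", "arguments": {
  "plan": "0 0 0.02 0 0 0;0 0 0 0 0 0;0 0 0 0 0 0;0 0 0 0 0 0;0 0 0 0 0 0;0 0 0 0 0 0"
}}

```text
time_s: 20.08
position: [0.5208, -0.012, 0.0793]
tcp_rot: [[-0.483, 0.876, 0.001], [0.876, 0.483, -0.0], [-0.001, 0.001, -1.0]]
force: [-6.4, -0.6, 25.5]
opening: 0.265
grasp_force: 30.0
```

```bash
python3 -c "
from rig import bot
print(bot.hand_in())"
```

```text
the job is handed in; nothing more can be done
None
```

The bolt is at its hard stop in the keeper and the blue cap has clicked on and sits flat over the stud, handed in at about 20 s with the fingers still pressing it down at about 25 N; the bolt moved only about 31 mm of the stated 45 mm, so I judged it home from the hard stop and the camera view.

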